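# Clamp the ice in the shaver with its removable crank

### The job

The ice shaver is loaded but its ice is still loose: take the crank from the rubber mat, fit it fully home on the square spindle on top of the machine, and wind it clockwise until the toothed plate has come down and grips the ice firmly, stopping as soon as it comes up tight because overtightening cracks the ice. Then lift the crank off and lay it flat on the mat again. Do not jam the crank on, put it down gently, and leave everything else where it is.

Things in the scene. Friction and masses are not known exactly. Their poses are not given: they have to be found in the camera images.
- crank: Loose plain steel crank, 0.35 kg, lying flat on the mat: a square hub, a flat bar 20 mm wide and 12 mm thick that runs from the hub along +x with its underside level with the hub's, and an upright round knob at the bar's end. Origin: centre of the hub's underside, at the mouth of its socket; z up, x along the bar towards the knob.
- hub_grip (a point): Point on the hub's axis 26 mm above the crank's underside, axes as the crank's. The hub is a block 30 x 30 mm, 40 mm tall, sides parallel to the crank's x and y, a good place to hold it (across y). In its underside a square socket, 15.5 mm wide, 29 mm deep, sides parallel to the hub's, with a chamfered mouth.
- knob_mid (a point): Mid-height of the crank's knob, on its axis: an upright wooden grip 24 mm across, from 13 to 62 mm above the crank's underside, 95 mm from the hub's axis (x 95, z 37 mm in the crank's frame). It spins freely on its pin, so a hand holding it need not turn as it goes round.
- spindle: Upright square steel spindle on top of the shaver, 14 x 14 mm, standing 26 mm above a round shoulder 25 mm across; the top 4.5 mm taper to 8 mm. Origin: on the axis at the shoulder, 277 mm above the worktop; z up, x and y square to the flats. The crank is home when its underside rests on the shoulder; it fits in any of four quarter turns, with 1.5 mm total play (6 degrees either way).
- spindle_top (a point): Centre of the spindle's top end, axes as the spindle's. Clockwise from above lowers the plate, 36 mm a turn. Running free takes 0.4 N m (4 N at the knob); once the teeth meet the ice it climbs 0.65 N m per radian: firm from 0.6 N m (6.5 N), good at 0.75 to 0.95 (8 to 10 N), ice cracks at 1.25 (13 N). When the hand stops, under 3 N stay on the knob if free, 4 to 6 if tight. It holds when let go.
- screw (a point): Top of the bridge on the spindle's axis. Inside the frame below it a steel tube and guide bar carry the round toothed plate, 80 mm across, which comes straight down on the ice as the spindle is turned. The plate starts somewhere from 8 to 34 mm above the ice, so it takes a quarter of a turn to a full turn.
- shaver: Compact tabletop ice shaver, pale blue-grey cast frame 250 x 250 mm, 264 mm tall to the top of its bridge, fixed. Two side columns at y +-103 mm carry the bridge (60 mm in x, 232 in y); the spindle stands over its middle on a boss 44 mm across, 9 mm tall. Dark upright motor at x 105 mm, 128 mm tall. Origin: underside, below the spindle's axis; z up.
- ice: Pale round ice puck 88 mm across on the machine's blade deck under the toothed plate, fixed. Origin: centre of its underside; its top is 72 mm above that. Not to be touched by the robot.
- mat: Black rubber mat 180 mm (x) by 200 mm (y), 4 mm thick, flat on the worktop, fixed: the crank's place. Origin: centre of its underside, z up.
- dish: Glass dish 96 mm across, 42 mm tall, standing in the shaver's bowl bay. Origin: centre of its underside. Leave alone.
- syrup: Cream coloured bottle 58 mm across, 170 mm tall, behind the mat. Origin: centre of its underside. Leave alone.
- tumbler: Steel tumbler 72 mm across, 100 mm tall, behind the mat. Origin: centre of its underside. Leave alone.
- spanner: Steel spanner 180 mm long, 8 mm thick, lying on the robot's side of the mat. Origin: its middle, on the underside; x along it. Leave alone.
- mould: Small two-handled aluminium pot 100 mm across, 75 mm tall. Origin: centre of its underside. Leave alone.
- spoon: Steel spoon 200 mm long, lying. Origin: its middle, on the underside; x along it. Leave alone.
- pump: Pump bottle 64 mm across, 195 mm tall. Origin: centre of its underside. Leave alone.
There are look-alikes about, which are no part of the job. What is shaped like the crank but blue is not meant.

How it is judged:
By the outcome, as a careful person would: the job done as asked, in the order asked, and still so for the second after the job is handed in, with the robot touching nothing.
It also fails if it takes over 72 s, if anything falls off the work surface, if the arm or the gripper's body presses on something with over 40 N, if the wrist force passes 120 N, or if a joint passes its speed limit or range.

### The arm

A 6-joint arm with a two-finger parallel gripper is mounted at the origin on the work surface. World frame = base frame: x ahead of the robot, y to its left, z up, the work surface at z = 0. Lengths are in m, angles in rad, forces in N, time in s.
With the tool pointing down it reaches from about 0.3 to 0.875 m from the base axis. Payload 6.4 kg.
Tool frame: the origin (TCP) lies at the very end of the fingers, on their centre line; the grasp point (between the pads) lies 19 mm behind it (ctrl.hold_point_z is the distance from the TCP to the grasp point, in m); y points along the fingers, x is the direction in which the jaws open and shut, and the axes are right-handed (so a half turn about y gives the same grasp; the last joint's range is limited). The gripper opens to 85 mm and grips with 20 to 120 N. Pads are 22 mm wide; open, the fingers measure 114 mm over their backs; the gripper's body (76 mm by 85 mm) begins 54 mm behind the grasp point. The pads swing forward as they close: fully open they stand 13 mm farther back than shut.
Start: joints at [-1.522, 0.181, 1.607, -0, 1.354, -0.206], TCP at [0.145, -0.556, 0.231] pointing down, gripper open.
Joint ranges: [-2.99, 2.99], [-0.89, 2.07], [0.3, 2.58], [-1.14, 4.28], [0, 2.63], [-3.12, 3.12]. Speed limits (rad/s): [2.57, 2.57, 3.01, 3.14, 3.14, 3.14].

### API

Orientations are given as a unit quaternion [w, x, y, z].
In Python, from bench import ctrl, imaging gives the robot as it stands.
- The arm moves only by the shell command python3 -m jog 'ROWS'. ROWS is JSON, a list of rows, each a list of 3 entries, a list of its own where there are three numbers: the shift along the tool's x, y, z in cm, then the turn, a rotation vector about the tool's x, y, z in rad, then the finger opening in cm, from 0 to 8.54. A call has 1 to 12 rows; each row shifts and turns the pose as measured when the row begins, along the tool's axes as they then stand; what a row does not reach is not made up. A row lasts 1/12 s, in which the tool goes at most 41.7 mm and 7.16 degrees, less where a joint would pass 70% of its speed; a pose out of reach is approached as far as the arm can. A call is refused whole if a number of a shift passes 4.17 or a number of a turn 0.125, either way. A call with a gripper value outside its range is refused whole. The fingers move at their own pace and stop on an object; the grip force is fixed at half the most. Time passes only in rows, so rows that do not move let the fingers close. It gives the time, the measured TCP pose, the force and the opening at its end, in the units of the state.
- ctrl.get_obs(): the state, without advancing time (a new reading comes with each control period).
- imaging.camera(name): name is "scene" or "top" or "wrist"; returns a dict with "frame" (420x560x3 uint8, red, green, blue), "depth" (420x560 float32, m along the optical axis (not along the pixel's ray), 0 where there is no reading), "K" (3x3 intrinsics, pixels), "R" (3x3) and "t" (3): a world point X has camera coordinates R X + t. Camera axes: x right, y down, z forward; pixel columns grow to the right and rows downward; lengths in m; the calibration is good to about 2 mm. A picture is of the moment at which its call begins.
- ctrl.hand_in(): hands the job in, once; it reports no verdict.
The state is a dict: "time_s": time; "q": joint angles; "dq": joint speeds; "joint_efforts": joint torques, N m; "eef_pos": TCP position; "eef_rot": TCP orientation; "wrist_force": force on the tool from outside, world axes, zero at the start; "torque": the same for the moment, N m; "opening": opening from 0.0 (shut) to 1.0 (fully open).
Only numpy, scipy, OpenCV 4.12 (cv2) and the standard library are available. Lean on these libraries where they do the work, as an engineer would, in place of code of your own. Each camera call takes 0.05 s, during which the arm holds its last target. There are 200 camera calls.

## Working session

There is one attempt and no reset: what is moved stays moved. The work goes in short steps, Python scripts to look and compute and a shell command to move; the robot and the scene stay as the last step left them, time stands still between calls to the robot, and variables do not carry over. Pictures are saved under pics/ and viewed, about 8 in all and at most 12, crops included, and the job is handed in when it is done.

```bash
ls; mkdir -p pics; cat > h.py <<'E'
import numpy as np, cv2
from bench import ctrl, imaging
from scipy.spatial.transform import Rotation as Rn
def shot(n,fn=None):
    c=imaging.camera(n)
    if fn: cv2.imwrite('pics/'+fn,c['frame'][:,:,::-1]); np.savez('pics/'+fn[:-4]+'.npz',**c)
    return c
def cloud(c):
    d=c['depth'];v,u=np.mgrid[:d.shape[0],:d.shape[1]]
    K=c['K'];p=np.stack([(u-K[0,2])/K[0,0]*d,(v-K[1,2])/K[1,1]*d,d],-1)
    w=(p-c['t'])@c['R']; w[d==0]=np.nan; return w
def rot(o): q=o['eef_rot']; return Rn.from_quat([q[1],q[2],q[3],q[0]])
def delta(target,yaw=None):
    """shift in tool axes cm to reach target TCP"""
    o=ctrl.get_obs();return rot(o).inv().apply(np.array(target)-o['eef_pos'])*100
E
python3 - <<'E'
from h import *
a=shot('top','top0.png');b=shot('scene','scene0.png')
cv2.imwrite('pics/both.png',cv2.resize(np.vstack([a['frame'],b['frame']])[:,:,::-1],(448,672))[:600]) if 0 else None
o=ctrl.get_obs();print(o);print(rot(o).as_matrix().round(3))
E
```

```text
pics
{'time_s': 0.1, 'q': array([-1.52231002e+00,  1.81448637e-01,  1.60788781e+00, -1.08611862e-05,
        1.35382789e+00, -2.06294819e-01]), 'dq': array([ 0.00042662, -0.0004649 , -0.00161275,  0.00088391, -0.0002736 ,
        0.00088058]), 'joint_efforts': array([ 6.08187906e-05, -4.45878661e+01, -3.52237988e+01, -2.93298262e-04,
        4.17033603e-03, -6.13484644e-06]), 'eef_pos': array([ 0.14491134, -0.5559297 ,  0.2304942 ]), 'eef_rot': array([ 0.55989211, -0.55905164,  0.43278804, -0.43206088]), 'wrist_force': array([-0.52430823, -0.18166963,  0.95276061]), 'torque': array([-0.04131491, -0.06015362, -0.01114027]), 'opening': 0.9990013406392386}
[[ 0.252 -0.     0.968]
 [-0.968  0.002  0.252]
 [-0.002 -1.     0.   ]]
```

View pics/top0.png

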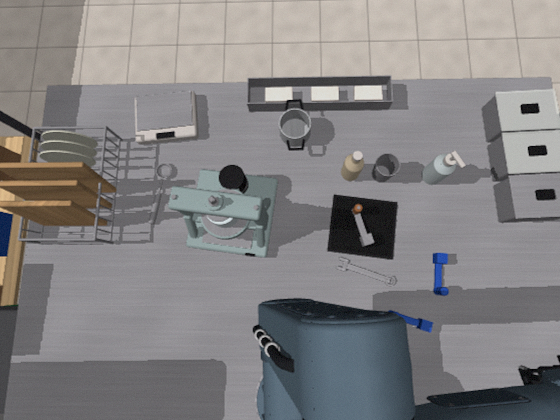

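View pics/scene0.png

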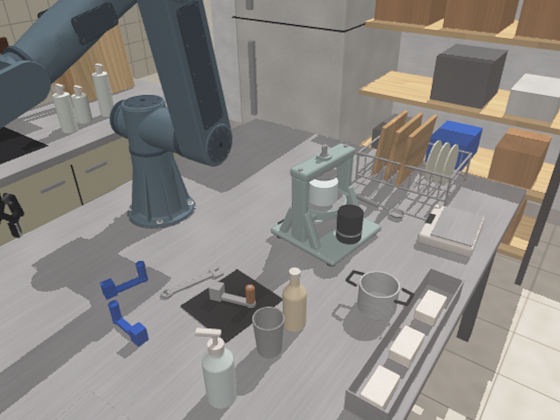

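The top view shows the steel crank on the black mat, with its hub near (368,241) and its wooden knob at (357,208). The look-alikes are two blue cranks at (440,273) and (410,320); I also see the spanner at (366,271). I choose the steel crank on the mat. The spindle is at about (214,200). Next I measure both and check a close crop.

```bash
python3 - <<'E'
from h import *
for n,boxes in (('top0',{'crank':(325,192,400,262),'spin':(195,180,235,220)}),('scene0',{'crank':(180,270,290,340),'spin':(300,135,350,180)})):
    c=dict(np.load(f'pics/{n}.npz'));w=cloud(c)
    for k,(u0,v0,u1,v1) in boxes.items():
        p=w[v0:v1,u0:u1].reshape(-1,3);col=c['frame'][v0:v1,u0:u1].reshape(-1,3)
        p0=p[~np.isnan(p[:,0])]
        if k=='crank':
            hub=p[(p[:,2]>.036)&(p[:,2]<.05)];kn=p[(p[:,2]>.056)&(p[:,2]<.075)]
            m=p[(col.max(1)<50)&(p[:,2]<.012)]
            print(n,'mat',m.min(0).round(3),m.max(0).round(3),np.median(m,0).round(3))
            print(' hubtop',len(hub),np.median(hub,0).round(4),hub.min(0),hub.max(0));print(' knob',len(kn),np.median(kn,0).round(4),kn.max(0))
            hi=p[(p[:,2]>.013)&(p[:,2]<.08)];print(' all>13mm',len(hi),hi[:,:2].min(0),hi[:,:2].max(0))
            if len(hub)>3: print(' rect',cv2.minAreaRect(hub[:,:2].astype('f4')*1000))
        else:
            s=p[(p[:,2]>.292)&(p[:,2]<.32)];print(n,'spin',len(s),s.mean(0).round(4),s.min(0).round(4),s.max(0).round(4), 'max',np.nanmax(p[:,2]))
            b=p[(p[:,2]>.255)&(p[:,2]<.268)];print(' bridge rect',cv2.minAreaRect(b[:,:2].astype('f4')*1000),np.median(b[:,2]))
            b=p[(p[:,2]>.269)&(p[:,2]<.28)];print(' boss',len(b),b.mean(0))
a=cv2.imread('pics/top0.png')[190:265,320:405];b=cv2.imread('pics/scene0.png')[265:340,195:280];c=cv2.imread('pics/top0.png')[175:225,170:270]
cv2.imwrite('pics/crop1.png',np.hstack([cv2.resize(x,(360,330),interpolation=3) for x in(a,c)]))
E
```

```text
top0 mat [ 0.399 -0.315 -0.004] [ 0.598 -0.1    0.012] [ 0.497 -0.213  0.004]
 hubtop 118 [ 0.4529 -0.2136  0.0439] [ 0.43502544 -0.23319996  0.03742591] [ 0.53960815 -0.17736299  0.0490099 ]
 knob 55 [ 0.5424 -0.1874  0.0653] [ 0.55564302 -0.17796926  0.06961545]
 all>13mm 334 [ 0.43484555 -0.23319996] [ 0.55564302 -0.17639865]
 rect ((490.4520263671875, -205.26771545410156), (109.28022766113281, 30.297266006469727), 14.746930122375488)
top0 spin 39 [0.5202 0.1946 0.3009] [0.512  0.1861 0.2934] [0.5292 0.2039 0.306 ] max 0.30596694837074084
 bridge rect ((521.0429077148438, 197.2093505859375), (108.31105041503906, 60.0212287902832), 82.01518249511719) 0.26384624300035775
 boss 189 [0.51913148 0.19366379 0.2739563 ]Traceback (most recent call last):
  File "<stdin>", line 10, in <module>
    return umr_minimum(a, axis, None, out, keepdims, initial, where)
ValueError: zero-size array to reduction operation minimum which has no identity
```

```bash
python3 - <<'E'
from h import *
a=cv2.imread('pics/top0.png')[190:265,320:405];c=cv2.imread('pics/top0.png')[165:260,165:280]
cv2.imwrite('pics/crop1.png',np.hstack([cv2.resize(x,(390,340),interpolation=2) for x in(a,c)]))
# moves: to above hub, TCP z .125
o=ctrl.get_obs();print('above hub',delta([.4529,-.2136,.14]).round(2))
E
```

```text
above hub [-25.35   9.1   38.43]
```

View pics/crop1.png

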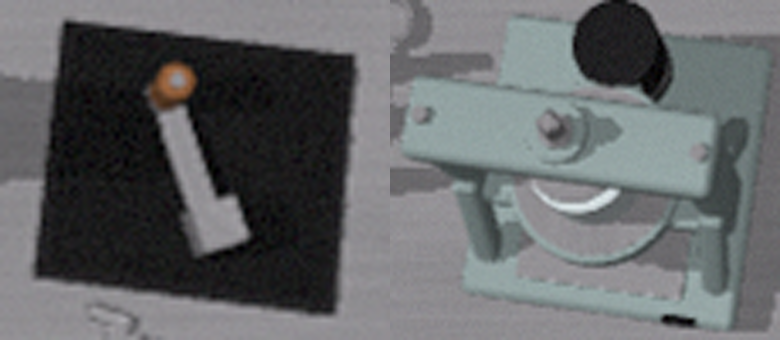

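The crop confirms it: a bare steel crank with a brown knob lies on the mat, and the square spindle stands on the boss. I move above the hub.

```bash
python3 -m jog '[[[-2.1,0,3.2],[0,0,0],8.5],[[-2.1,0,3.2],[0,0,0],8.5],[[-2.1,0,3.2],[0,0,0],8.5],[[-2.1,0,3.2],[0,0,0],8.5],[[-2.1,0,3.2],[0,0,0],8.5],[[-2.1,0,3.2],[0,0,0],8.5],[[-2.1,0,3.2],[0,0,0],8.5],[[-2.1,0,3.2],[0,0,0],8.5],[[-2.1,0,3.2],[0,0,0],8.5],[[-2.1,0,3.2],[0,0,0],8.5],[[-2.1,0,3.2],[0,0,0],8.5],[[-2,0,3],[0,0,0],8.5]]'
python3 - <<'E'
from h import *
print(delta([.4529,-.2136,.14]).round(2))
c=shot('wrist','w1.png');w=cloud(c);p=w.reshape(-1,3)
R=c['R'];print('cam',(-R.T@c['t']).round(3),R[2].round(2))
hub=p[(p[:,2]>.040)&(p[:,2]<.048)&(np.hypot(p[:,0]-.453,p[:,1]+.2136)<.03)];kn=p[(p[:,2]>.060)&(p[:,2]<.072)]
print(len(hub),cv2.minAreaRect(hub[:,:2].astype('f4')*1000) if len(hub) else '');print(len(kn),np.median(kn,0),kn.min(0),kn.max(0))
E
```

```text
time_s: 1.1
eef_pos: [0.4578, -0.2057, 0.2261]
eef_rot: [0.557, -0.555, 0.439, -0.434]
wrist_force: [0.5, -1.4, -0.6]
opening: 0.999
[ 0.71  8.61 -0.65]
cam [ 0.529 -0.189  0.368] [-0.28 -0.06 -0.96]
907 ((454.0028381347656, -216.32321166992188), (30.46001625061035, 29.974624633789062), 16.60359764099121)
761 [ 0.54636844 -0.19052896  0.06469809] [ 0.53321081 -0.29352941  0.06006051] [ 0.64072375 -0.17718448  0.07156015]
```

View pics/w1.png

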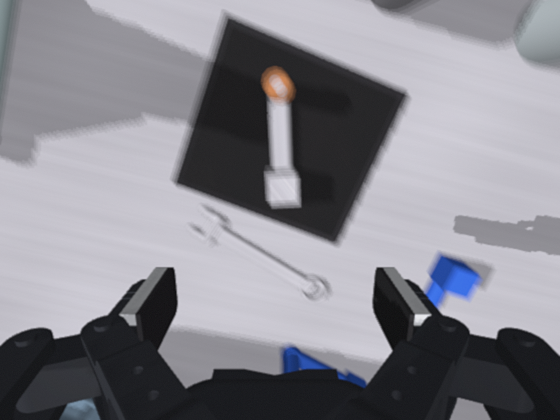

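The wrist view shows the crank with its hub at (283,187) and knob at (277,85), and the spanner nearer the robot. The hub rectangle measures 30.5 x 30.0 mm at 44 mm height, as it should. I now work out the descent.

```bash
cat >> h.py <<'E'
def pose(target,jaw):
    """tool shift cm, rotvec rad (tool axes) to TCP target with tool y down and tool x at world yaw jaw (deg, mod 180)"""
    o=ctrl.get_obs();R=rot(o);x=R.as_matrix()[:,0]
    cur=np.degrees(np.arctan2(x[1],x[0]));j=cur+((jaw-cur+90)%180-90)
    j=np.radians(j);X=np.array([np.cos(j),np.sin(j),0]);Y=np.array([0,0,-1.]);D=Rn.from_matrix(np.stack([X,Y,np.cross(X,Y)],1))
    print('t',round(o['time_s'],2),'pos',o['eef_pos'].round(4),'F',o['wrist_force'].round(1),'open',round(o['opening']*85.4,1),'jaw',round(cur,1),'q6',o['q'][5].round(2))
    print('shift',R.inv().apply(np.array(target)-o['eef_pos']).__mul__(100).round(2),'rotvec',(R.inv()*D).as_rotvec().round(3))
E
python3 -c "
from h import *
pose([.4540,-.2163,.011],106.6)"
```

```text
t 1.15 pos [ 0.4612 -0.2008  0.2262] F [-0.9  5.3  0.1] open 85.1 jaw -76.0 q6 0.67
shift [ 1.53 21.5  -1.1 ] rotvec [-0.001 -0.046 -0.009]
```

```bash
python3 -m jog '[[[0.8,1.5,-0.6],[0,-0.023,-0.005],8.5],[[0.7,2.2,-0.5],[0,-0.023,-0.004],8.5],[[0,2.2,0],[0,0,0],8.5],[[0,2.2,0],[0,0,0],8.5],[[0,2.2,0],[0,0,0],8.5],[[0,2.2,0],[0,0,0],8.5],[[0,1.5,0],[0,0,0],8.5],[[0,0,0],[0,0,0],8.5]]'
python3 - <<'E'
from h import *
c=shot('wrist');w=cloud(c);p=w.reshape(-1,3)
hub=p[(p[:,2]>.040)&(p[:,2]<.048)&(np.hypot(p[:,0]-.453,p[:,1]+.215)<.03)]
print(len(hub),cv2.minAreaRect(hub[:,:2].astype('f4')*1000))
pose([.4540,-.2163,.011],106.6)
E
```

```text
time_s: 1.82
eef_pos: [0.4576, -0.2124, 0.0803]
eef_rot: [0.571, -0.57, 0.417, -0.419]
wrist_force: [-0.3, -0.5, 0.1]
opening: 0.993
2611 ((454.0744934082031, -216.29684448242188), (30.985774993896484, 30.134428024291992), 16.82400131225586)
t 1.87 pos [ 0.4581 -0.2127  0.0814] F [-0.4  0.1 -0.3] open 85.2 jaw -72.5 q6 0.59
shift [ 0.21  7.04 -0.52] rotvec [-0.003  0.016  0.002]
```

```bash
python3 -m jog '[[[0.2,1.5,-0.5],[0,0.014,0],8.5],[[0,1.8,0],[0,0,0],8.5],[[0,1.6,0],[0,0,0],8.5],[[0,1.2,0],[0,0,0],8.5],[[0,0.5,0],[0,0,0],8.5],[[0,0,0],[0,0,0],8.5]]'
python3 -c "
from h import *
pose([.4540,-.2163,.011],106.6)"
```

```text
time_s: 2.37
eef_pos: [0.4587, -0.2202, 0.0203]
eef_rot: [0.568, -0.567, 0.417, -0.427]
wrist_force: [0.3, -0.5, 0.4]
opening: 0.997
t 2.37 pos [ 0.4587 -0.2202  0.0203] F [ 0.3 -0.5  0.4] open 85.1 jaw -73.3 q6 0.6
shift [-0.52  0.92 -0.34] rotvec [-0.009  0.001  0.01 ]
```

```bash
python3 -m jog '[[[-0.5,0.5,-0.35],[-0.009,0,0.01],8.5],[[0,0.35,0],[0,0,0],8.5],[[0,0,0],[0,0,0],8.5]]'
python3 -c "
from h import *
pose([.4540,-.2163,.011],106.6)"
```

```text
time_s: 2.62
eef_pos: [0.4553, -0.2175, 0.014]
eef_rot: [-0.567, 0.567, -0.421, 0.423]
wrist_force: [0.8, 0.5, 0.5]
opening: 0.999
t 2.62 pos [ 0.4553 -0.2175  0.014 ] F [0.8 0.5 0.5] open 85.3 jaw -73.3 q6 0.6
shift [-0.16  0.3  -0.09] rotvec [-0.002  0.001  0.003]
```

```bash
python3 -m jog '[[[-0.15,0.25,-0.1],[0,0,0],8.5],[[0,0,0],[0,0,0],6],[[0,0,0],[0,0,0],4],[[0,0,0],[0,0,0],2.5],[[0,0,0],[0,0,0],1.5],[[0,0,0],[0,0,0],1],[[0,0,0],[0,0,0],1],[[0,0,0],[0,0,0],1]]'
python3 -c "
from h import *
pose([.4540,-.2163,.011],106.6)"
```

```text
time_s: 3.28
eef_pos: [0.455, -0.217, 0.0134]
eef_rot: [-0.567, 0.567, -0.42, 0.424]
wrist_force: [-0.1, 0.2, 0.1]
opening: 0.338
t 3.28 pos [ 0.455  -0.217   0.0134] F [-0.1  0.2  0.1] open 28.9 jaw -73.3 q6 0.6
shift [-0.1   0.24 -0.08] rotvec [-0.004  0.002  0.006]
```

```bash
python3 -m jog '[[[0,-1,0],[0,0,0],1],[[0,-2,0],[0,0,0],1],[[0,-3,0],[0,0,0],1],[[0,-3.5,0],[0,0,0],1],[[0,-3.5,0],[0,0,0],1],[[0,-3.5,0],[0,0,0],1],[[-1,-3.5,0],[0,0,0],1],[[-2,-3.5,0],[0,0,0],1],[[-3,-2.5,0.5],[0,0,0],1],[[-3.5,-2,0.5],[0,0,0],1],[[-3.5,-1,0.5],[0,0,0],1],[[-3.5,0,0.5],[0,0,0],1]]'
python3 -c "
from h import *
pose([.45,.1945,.39],106.6)"
```

```text
time_s: 4.28
eef_pos: [0.4199, -0.0487, 0.3198]
eef_rot: [0.565, -0.565, 0.427, -0.424]
wrist_force: [0.8, -0.3, -3.5]
opening: 0.341
t 4.28 pos [ 0.4199 -0.0487  0.3198] F [ 0.8 -0.3 -3.5] open 29.1 jaw -73.9 q6 0.89
shift [-22.56  -6.95   9.62] rotvec [ 0.002 -0.009 -0.004]
```

```bash
python3 -m jog '[[[-3,-1.5,1.5],[0,0,0],1],[[-3,-1.5,1.5],[0,0,0],1],[[-2.5,-1.5,1.5],[0,0,0],1],[[-1,-1.5,0.7],[0,0,0],1],[[0,-0.7,0],[0,0,0],1],[[0,0,0],[0,0,0],1],[[0,0,0],[0,0,0],1]]'
python3 -c "
from h import *
pose([.45,.1945,.39],106.6)
c=shot('wrist','w2.png')
w=cloud(c);p=w.reshape(-1,3)
s=p[(np.hypot(p[:,0]-.52,p[:,1]-.1945)<.02)&(p[:,2]>.3)];print(len(s))
if len(s): print(s.mean(0),np.ptp(s,0),cv2.minAreaRect(s[:,:2].astype('f4')*1000))
"
```

```text
time_s: 4.87
eef_pos: [0.4368, 0.0691, 0.3929]
eef_rot: [0.568, -0.566, 0.424, -0.421]
wrist_force: [-0.6, -0.2, -3.5]
opening: 0.341
t 4.87 pos [0.4368 0.0691 0.3929] F [-0.6 -0.2 -3.5] open 29.2 jaw -73.4 q6 1.17
shift [-11.64   0.36   4.84] rotvec [ 0.    -0.001 -0.006]
332
[0.52207763 0.19428902 0.30160061] [0.01460785 0.01486904 0.0040271 ] ((522.138427734375, 194.78726196289062), (11.5899658203125, 11.911752700805664), 42.52635955810547)
```

View pics/w2.png

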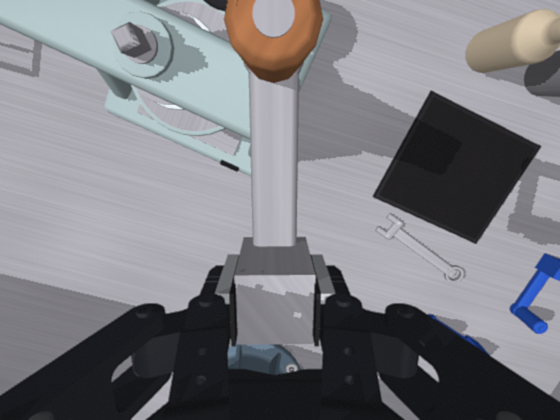

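The wrist view shows the spindle at (130,40), turned well out of line with the bridge, with the crank held squarely and its hub at (275,290). I now fit the spindle's angle and the hub's place from the same frame, so that calibration errors cancel.

```bash
python3 - <<'E'
from h import *
c=dict(np.load('pics/w2.npz'));w=cloud(c);p=w.reshape(-1,3)
near=np.hypot(p[:,0]-.5221,p[:,1]-.1945)
for a,b in((.3022,.305),(.301,.305),(.2995,.305),(.298,.305),(.285,.305)):
    s=p[(near<.016)&(p[:,2]>a)&(p[:,2]<b)].astype('f4')[:,:2]*1000
    if len(s)>10: print(a,len(s),cv2.minAreaRect(s))
b=p[(near<.024)&(p[:,2]>.270)&(p[:,2]<.2755)];print('boss',len(b),cv2.minEnclosingCircle(b[:,:2].astype('f4')*1000))
u=p[(near<.0145)&(p[:,2]>.2755)&(p[:,2]<.279)];print('shoulder',len(u),cv2.minEnclosingCircle(u[:,:2].astype('f4')*1000) if len(u) else '')
o=ctrl.get_obs();e=np.array([.4368,.0691,.3929])
h=p[(np.hypot(p[:,0]-e[0],p[:,1]-e[1])<.028)&(p[:,2]>e[2]+.026)&(p[:,2]<e[2]+.036)]
print('hub',len(h),np.median(h[:,2]),cv2.minAreaRect(h[:,:2].astype('f4')*1000))
k=p[(np.hypot(p[:,0]-e[0]-.091,p[:,1]-e[1]-.028)<.03)&(p[:,2]>e[2]+.048)]
print('knobtop',len(k),np.median(k[:,2]),cv2.minEnclosingCircle(k[:,:2].astype('f4')*1000))
# plane normals of side faces
s=w.copy();m=(np.hypot(w[...,0]-.5221,w[...,1]-.1945)<.013)&(w[...,2]>.280)&(w[...,2]<.2975)
q=w[m];print('side pts',len(q));
E
```

```text
0.3022 82 ((522.146484375, 194.5264129638672), (9.584967613220215, 9.520628929138184), 39.519718170166016)
0.301 250 ((522.1349487304688, 194.5521697998047), (10.638862609863281, 11.008363723754883), 38.19192886352539)
0.2995 366 ((522.1220703125, 194.4533233642578), (12.112385749816895, 12.584793090820312), 38.848426818847656)
0.298 466 ((522.1138305664062, 194.71151733398438), (14.04487133026123, 13.566702842712402), 38.34917068481445)
0.285 776 ((522.2824096679688, 195.0011444091797), (15.050542831420898, 14.5740327835083), 38.804840087890625)
boss 1920 ((521.9782104492188, 194.71347045898438), 21.935239791870117)
shoulder 336 ((522.0833129882812, 194.60107421875), 12.64450454711914)
hub 6502 0.42250396545671154 ((436.3870544433594, 68.93746185302734), (31.723377227783203, 53.844356536865234), 17.143587112426758)
knobtop 5615 0.44396637692509977 ((527.1603393554688, 96.05403900146484), 12.152631759643555)
side pts 365
```

```bash
python3 -m jog '[[[-2,0,1.5],[0,-0.1,0],1],[[-2.5,0,2],[0,-0.1,0],1],[[-2,0,2.2],[0,-0.1,0],1],[[-1.5,0,2.3],[0,-0.086,0],1],[[0,0,0],[0,0,0],1],[[0,0,0],[0,0,0],1]]'
python3 -c "
from h import *
pose([.5226,.1950,.34],128.7)
"
```

```text
time_s: 5.42
eef_pos: [0.4753, 0.1718, 0.3856]
eef_rot: [-0.636, 0.639, -0.31, 0.301]
wrist_force: [0.5, -1.1, -3.0]
opening: 0.339
t 5.42 pos [0.4753 0.1718 0.3856] F [ 0.5 -1.1 -3. ] open 28.9 jaw -51.2 q6 1.0
shift [1.2  4.5  5.18] rotvec [ 0.01   0.002 -0.01 ]
```

```bash
python3 -m jog '[[[0.4,0.5,1.8],[0.005,0,-0.005],1],[[0.4,0.8,2],[0.005,0,-0.005],1],[[0.4,0.8,1.5],[0,0,0],1],[[0,0.5,0],[0,0,0],1],[[0,0,0],[0,0,0],1],[[0,0,0],[0,0,0],1]]'
python3 -c "
from h import *
pose([.5226,.1950,.34],128.7)
"
```

```text
time_s: 5.92
eef_pos: [0.5238, 0.1872, 0.3532]
eef_rot: [-0.633, 0.638, -0.312, 0.308]
wrist_force: [0.2, -0.4, -2.9]
opening: 0.341
t 5.92 pos [0.5238 0.1872 0.3532] F [ 0.2 -0.4 -2.9] open 29.1 jaw -52.1 q6 1.04
shift [-0.69  1.32  0.39] rotvec [ 0.009 -0.013 -0.002]
```

```bash
python3 -m jog '[[[-0.65,0.5,0.35],[0.008,-0.012,-0.002],1],[[0,0.5,0],[0,0,0],1],[[0,0.3,0],[0,0,0],1],[[0,0,0],[0,0,0],1],[[0,0,0],[0,0,0],1]]'
python3 -c "
from h import *
pose([.5226,.1950,.318],128.7)
c=shot('wrist','w3.png');w=cloud(c);p=w.reshape(-1,3);e=ctrl.get_obs()['eef_pos'];u=np.array([np.cos(.675),np.sin(.675)])
k=p[(np.hypot(p[:,0]-e[0]-.095*u[0],p[:,1]-e[1]-.095*u[1])<.03)&(p[:,2]>e[2]+.048)]
kc=np.array(cv2.minEnclosingCircle(k[:,:2].astype('f4')*1000)[0]);print(kc)
h=p[(np.hypot(p[:,0]-e[0],p[:,1]-e[1])<.03)&(p[:,2]>e[2]+.026)&(p[:,2]<e[2]+.034)][:,:2]*1000
# side extremes of the hub top's front edge
d=(h-e[:2]*1000)@u; print('hub front edge along x',np.percentile(d,[50,95,99]))
v=kc-e[:2]*1000;print(np.degrees(np.arctan2(v[1],v[0])),np.hypot(*v))
"
```

```text
time_s: 6.33
eef_pos: [0.5208, 0.1927, 0.3401]
eef_rot: [-0.637, 0.637, -0.307, 0.307]
wrist_force: [-0.3, 0.0, -3.2]
opening: 0.338
t 6.33 pos [0.5208 0.1927 0.3401] F [-0.3  0.  -3.2] open 28.9 jaw -51.5 q6 1.04
shift [-0.06  2.21  0.29] rotvec [ 0.    -0.003  0.001]
[594.23797607 251.63435364]
hub front edge along x [ 2.50996679 14.25961648 14.74093252]
38.69640952980863 94.11920900784854
```

```bash
python3 -m jog '[[[-0.06,0.6,0.3],[0,0,0],1],[[0,0.6,0],[0,0,0],1],[[0,0.3,0],[0,0,0],1],[[0,0,0],[0,0,0],1],[[0,0,0],[0,0,0],1]]'
python3 -c "
from h import *
pose([.5228,.1951,.318],128.7)
"
```

```text
time_s: 6.8
eef_pos: [0.5231, 0.1957, 0.3241]
eef_rot: [0.637, -0.637, 0.306, -0.308]
wrist_force: [-0.6, -0.1, -3.0]
opening: 0.34
t 6.8 pos [0.5231 0.1957 0.3241] F [-0.6 -0.1 -3. ] open 29.0 jaw -51.5 q6 1.04
shift [ 0.03  0.61 -0.06] rotvec [-0.001 -0.003  0.002]
```

```bash
python3 -m jog '[[[0.02,0.5,-0.06],[0,0,0],1],[[0,0.5,0],[0,0,0],1],[[0,0.4,0],[0,0,0],1],[[0,0.3,0],[0,0,0],1]]'
python3 -c "
from h import *
pose([.5228,.1951,.2864],128.7)
"
```

```text
time_s: 7.13
eef_pos: [0.5231, 0.1951, 0.3062]
eef_rot: [0.637, -0.637, 0.306, -0.308]
wrist_force: [-0.2, 0.1, -3.2]
opening: 0.339
t 7.13 pos [0.5231 0.1951 0.3062] F [-0.2  0.1 -3.2] open 28.9 jaw -51.5 q6 1.04
shift [-0.03  1.98 -0.03] rotvec [-0.002 -0.003  0.002]
```

Already 6 mm past the spindle's top with no contact force, so the socket is engaging freely. I continue down.

```bash
python3 -m jog '[[[0,0.4,0],[0,0,0],1],[[0,0.4,0],[0,0,0],1],[[0,0.4,0],[0,0,0],1],[[0,0.3,0],[0,0,0],1],[[0,0.2,0],[0,0,0],1]]'
python3 -c "
from h import *
pose([.5228,.1951,.2864],128.7)
"
```

```text
time_s: 7.55
eef_pos: [0.5229, 0.1949, 0.2866]
eef_rot: [0.637, -0.637, 0.306, -0.308]
wrist_force: [0.2, 0.2, -3.0]
opening: 0.344
t 7.55 pos [0.5229 0.1949 0.2866] F [ 0.2  0.2 -3. ] open 29.4 jaw -51.5 q6 1.04
shift [-0.02  0.02  0.  ] rotvec [-0.001 -0.003  0.002]
```

```bash
python3 -m jog '[[[0,0.1,0],[0,0,0],1],[[0,0,0],[0,0,0],1],[[0,0,0],[0,0,0],1]]'
python3 -m jog '[[[0,0.1,0],[0,0,0],1],[[0,0,0],[0,0,0],1]]'
```

```text
time_s: 7.8
eef_pos: [0.5231, 0.195, 0.2869]
eef_rot: [0.637, -0.637, 0.306, -0.308]
wrist_force: [1.3, -0.3, -2.7]
opening: 0.341
time_s: 7.97
eef_pos: [0.5234, 0.1951, 0.2864]
eef_rot: [0.638, -0.636, 0.306, -0.308]
wrist_force: [-0.7, -0.1, -3.2]
opening: 0.349
```

```bash
python3 -m jog '[[[0,0.15,0],[0,0,0],1],[[0,0.15,0],[0,0,0],1]]'; python3 -m jog '[[[0,0.15,0],[0,0,0],1],[[0,0.15,0],[0,0,0],1]]'
```

```text
time_s: 8.13
eef_pos: [0.5235, 0.1952, 0.2863]
eef_rot: [0.638, -0.636, 0.305, -0.309]
wrist_force: [-5.2, -1.6, 8.2]
opening: 0.335
time_s: 8.3
eef_pos: [0.5235, 0.1952, 0.2864]
eef_rot: [0.638, -0.636, 0.304, -0.309]
wrist_force: [-4.8, -1.0, 5.9]
opening: 0.34
```

The crank seats at TCP z 0.2863 (expected 0.2864) with a gentle 8 N contact. I release and rise.

```bash
python3 -m jog '[[[0,0,0],[0,0,0],5],[[0,0,0],[0,0,0],7],[[0,0,0],[0,0,0],7],[[0,0,0],[0,0,0],7],[[0,-0.5,0],[0,0,0],7],[[0,-2,0],[0,0,0],7],[[0,-3,0],[0,0,0],7],[[0,-3,0],[0,0,0],7],[[0,-2,0],[0,0,0],7],[[0,0,0],[0,0,0],7],[[0,0,0],[0,0,0],7]]'
python3 - <<'E'
from h import *
c=shot('wrist','w4.png');w=cloud(c);p=w.reshape(-1,3);u=np.array([np.cos(.675),np.sin(.675)]);s=np.array([.5221,.1946])
k=p[(np.hypot(*(p[:,:2]-s-.095*u).T)<.03)&(p[:,2]>.332)&(p[:,2]<.345)]
kc=np.array(cv2.minEnclosingCircle(k[:,:2].astype('f4')*1000)[0]);print('knob',kc,np.median(k[:,2]))
h=p[(np.hypot(*(p[:,:2]-s).T)<.03)&(p[:,2]>.312)&(p[:,2]<.322)]
print('hub',np.median(h[:,2]),cv2.minAreaRect(h[:,:2].astype('f4')*1000))
v=kc-s*1000;print(np.degrees(np.arctan2(v[1],v[0])),np.hypot(*v))
pose([*(kc/1000),.299],128.7)
sc=shot('scene','scene1.png')
cv2.imwrite('pics/crop2.png',np.hstack([cv2.resize(c['frame'][:,:,::-1],(400,300)),cv2.resize(sc['frame'][120:280,260:420,::-1],(300,300),interpolation=2)]))
E
```

```text
time_s: 9.22
eef_pos: [0.5229, 0.1951, 0.396]
eef_rot: [0.638, -0.636, 0.304, -0.309]
wrist_force: [0.2, 0.9, -0.9]
opening: 0.82
knob [597.8112793  255.10276794] 0.3361928802601021
hub 0.3160676692798566 ((523.5884399414062, 195.24740600585938), (30.746870040893555, 29.681835174560547), 38.0108642578125)
38.62922205708973 96.91636983345782
t 9.27 pos [0.523  0.1951 0.3961] F [0.1 0.7 1. ] open 70.0 jaw -51.4 q6 1.04
shift [-0.07  9.77  9.53] rotvec [-0.007 -0.003  0.005]
```

View pics/crop2.png

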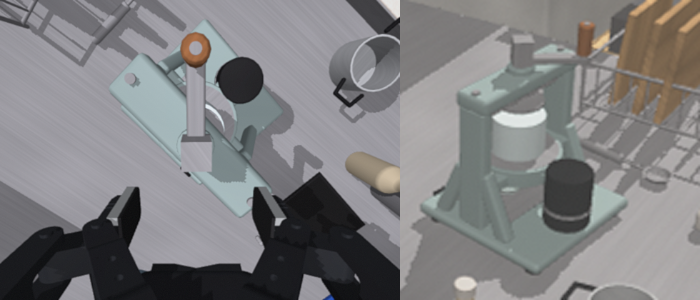

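The left view shows the crank on the spindle with its hub top at 0.316 m, against 0.317 expected when home, and the knob at (195,48). The right view shows the crank level on the bridge. I move to the knob.

```bash
python3 -m jog '[[[0,0,2.5],[0,0,0],6],[[0,0,2.8],[0,0,0],6],[[0,0,2.7],[0,0,0],6],[[0,0,1.5],[0,0,0],6],[[0,0,0.3],[0,0,0],6],[[0,0,0],[0,0,0],6]]'
python3 -c "
from h import *
pose([.5974,.2546,.298],128.7)
"
```

```text
time_s: 9.82
eef_pos: [0.5989, 0.2574, 0.3844]
eef_rot: [-0.634, 0.639, -0.309, 0.305]
wrist_force: [-0.1, 0.6, 0.2]
opening: 0.705
t 9.82 pos [0.5989 0.2574 0.3844] F [-0.1  0.6  0.2] open 60.2 jaw -51.5 q6 1.12
shift [ 0.14  8.64 -0.21] rotvec [ 0.009 -0.004 -0.002]
```

```bash
python3 -m jog '[[[0.14,1.5,-0.2],[0.008,-0.003,0],6],[[0,2.2,0],[0,0,0],6],[[0,2,0],[0,0,0],6],[[0,1.6,0],[0,0,0],6],[[0,0.8,0],[0,0,0],6],[[0,0,0],[0,0,0],6],[[0,0,0],[0,0,0],6]]'
python3 -c "
from h import *
pose([.5974,.2546,.298],128.7)
"
```

```text
time_s: 10.4
eef_pos: [0.5921, 0.2514, 0.2955]
eef_rot: [-0.635, 0.639, -0.31, 0.303]
wrist_force: [0.0, -0.3, -0.0]
opening: 0.705
t 10.4 pos [0.5921 0.2514 0.2955] F [ 0.  -0.3 -0. ] open 60.2 jaw -51.4 q6 1.11
shift [ 0.08 -0.25  0.61] rotvec [ 0.01  -0.002 -0.005]
```

```bash
python3 -m jog '[[[0.08,-0.3,0.6],[0.008,0,-0.004],6],[[0,0,0],[0,0,0],6],[[0,0,0],[0,0,0],3],[[0,0,0],[0,0,0],2],[[0,0,0],[0,0,0],1.2],[[0,0,0],[0,0,0],1],[[0,0,0],[0,0,0],1],[[0,0,0],[0,0,0],1]]'
python3 -c "
from h import *
pose([.5974,.2546,.298],128.7);print(ctrl.get_obs()['torque'])
"
```

```text
time_s: 11.07
eef_pos: [0.5993, 0.2548, 0.3043]
eef_rot: [0.638, -0.636, 0.305, -0.308]
wrist_force: [-0.6, 0.4, -1.8]
opening: 0.261
t 11.07 pos [0.5993 0.2548 0.3043] F [-0.6  0.4 -1.8] open 22.3 jaw -51.4 q6 1.12
shift [-0.11  0.63 -0.16] rotvec [-0.005 -0.002  0.003]
[ 0.029692   -0.0161468   0.03859477]
```

```bash
cat >> h.py <<'E'
C=np.array([.5251,.1955])
def wind(n,deg,r=.095):
    o=ctrl.get_obs();R=rot(o);e=o['eef_pos'];v=e[:2]-C;th=np.arctan2(v[1],v[0]);t=np.array([np.sin(th),-np.cos(th)])
    F=o['wrist_force'];print('theta',np.degrees(th).round(1),'r',np.hypot(*v).round(4),'z',e[2].round(4),'F',F.round(1),'resist',(-F[:2]@t).round(1),'radial',(F[:2]@v/np.hypot(*v)).round(1),'t',round(o['time_s'],2),'q6',o['q'][5].round(2))
    out=[];p=e[:2]
    for i in range(n):
        q=C+r*np.array([np.cos(th-np.radians(deg)*(i+1)),np.sin(th-np.radians(deg)*(i+1))])
        d=R.inv().apply([*(q-p),0])*100;out.append([round(float(d[0]),1),round(float(d[2]),1)]);p=q
    print(out)
E
python3 -c "
from h import *
wind(12,7)"
```

```text
theta 38.6 r 0.095 z 0.3043 F [-0.6  0.4 -1.8] resist 0.7 radial -0.2 t 11.07 q6 1.12
[[1.2, -0.1], [1.1, -0.2], [1.1, -0.3], [1.1, -0.5], [1.0, -0.6], [0.9, -0.7], [0.8, -0.8], [0.7, -0.9], [0.6, -1.0], [0.5, -1.1], [0.3, -1.1], [0.2, -1.1]]
```

```bash
python3 -m jog '[[[1.2,0,-0.1],[0,0,0],1],[[1.1,0,-0.2],[0,0,0],1],[[1.1,0,-0.3],[0,0,0],1],[[1.1,0,-0.5],[0,0,0],1],[[1,0,-0.6],[0,0,0],1],[[0.9,0,-0.7],[0,0,0],1]]'
python3 -c "
from h import *
wind(12,7)"
```

```text
time_s: 11.57
eef_pos: [0.6189, 0.1902, 0.3035]
eef_rot: [0.641, -0.636, 0.307, -0.302]
wrist_force: [-6.3, 4.6, 1.3]
opening: 0.262
theta -3.2 r 0.0939 z 0.3035 F [-6.3  4.6  1.3] resist 4.2 radial -6.6 t 11.57 q6 1.0
[[0.9, -0.8], [0.7, -0.9], [0.6, -1.0], [0.5, -1.1], [0.3, -1.1], [0.2, -1.1], [0.0, -1.2], [-0.1, -1.2], [-0.2, -1.1], [-0.4, -1.1], [-0.5, -1.0], [-0.6, -1.0]]
```

```bash
python3 -m jog '[[[0.9,0,-0.8],[0,0,0],1],[[0.7,0,-0.9],[0,0,0],1],[[0.6,0,-1],[0,0,0],1],[[0.5,0,-1.1],[0,0,0],1],[[0.3,0,-1.1],[0,0,0],1],[[0.2,0,-1.1],[0,0,0],1]]'
python3 - <<'E'
from h import *
wind(6,4)
# plate gap from scene view
c=shot('scene','scene2.png');cv2.imwrite('pics/crop3.png',cv2.resize(c['frame'][140:230,280:380,::-1],(800,600)[:2],interpolation=2))
w=cloud(c)
for v in range(150,225,2): 
    u=324; print(v,w[v,u].round(3),c['frame'][v,u],end=';')
E
```

```text
time_s: 12.07
eef_pos: [0.5902, 0.1275, 0.3031]
eef_rot: [0.645, -0.631, 0.312, -0.296]
wrist_force: [-3.6, 9.1, -0.3]
opening: 0.265
theta -46.2 r 0.0942 z 0.3031 F [-3.6  9.1 -0.3] resist 3.7 radial -9.0 t 12.07 q6 0.89
[[0.1, -0.7], [-0.0, -0.7], [-0.1, -0.7], [-0.1, -0.7], [-0.2, -0.6], [-0.2, -0.6]]
150 [0.53  0.179 0.294] [116 113 114];152 [0.529 0.18  0.287] [125 123 122];154 [0.536 0.168 0.287] [125 124 124];156 [0.542 0.16  0.286] [114 112 112];158 [0.54  0.163 0.278] [107 110 108];160 [0.533 0.176 0.265] [116 124 122];162 [0.538 0.169 0.263] [130 141 138];164 [0.542 0.162 0.26 ] [130 141 137];166 [0.545 0.156 0.258] [119 128 125];168 [0.547 0.153 0.253] [111 119 116];170 [0.547 0.154 0.247] [106 114 111];172 [0.531 0.183 0.222] [110 109 109];174 [0.532 0.181 0.217] [116 114 113];176 [0.527 0.19  0.205] [119 118 117];178 [0.536 0.175 0.208] [127 124 125];180 [0.541 0.167 0.206] [128 126 125];182 [0.546 0.159 0.205] [126 126 125];184 [0.536 0.177 0.187] [230 235 234];186 [0.543 0.164 0.189] [227 233 231];188 [0.548 0.156 0.187] [159 166 164];190 [0.547 0.159 0.179] [157 163 161];192 [0.548 0.158 0.173] [156 162 160];194 [0.547 0.16  0.165] [156 162 160];196 [0.547 0.161 0.158] [155 162 159];198 [0.548 0.159 0.152] [156 161 160];200 [0.548 0.16  0.145] [154 159 158];202 [0.549 0.158 0.14 ] [154 161 158];204 [0.548 0.162 0.13 ] [155 161 159];206 [0.55  0.158 0.126] [136 137 137];208 [0.555 0.15  0.125] [129 128 127];210 [0.56  0.143 0.123] [128 128 128];212 [0.563 0.138 0.12 ] [130 141 137];214 [0.566 0.133 0.117] [118 128 125];216 [0.565 0.134 0.109] [119 128 125];218 [0.568 0.129 0.106] [117 126 124];220 [0.539 0.182 0.058] [116 121 119];222 [0.527 0.203 0.035] [126 125 124];224 [0.534 0.192 0.036] [126 124 124];
```

View pics/crop3.png

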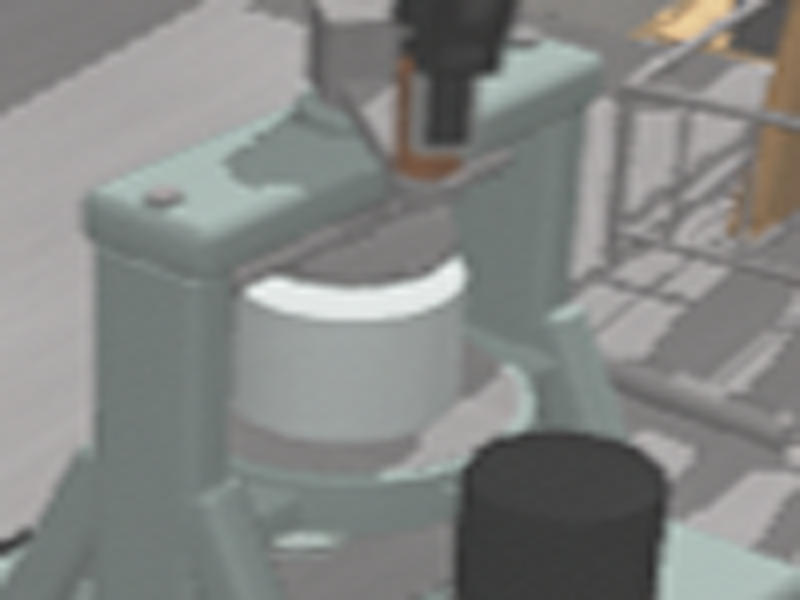

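The scene crop shows the plate's top at z about 0.205 and the ice's top at about 0.188, so the plate is near but not yet down. I continue in smaller steps.

```bash
python3 -m jog '[[[0,0,-0.8],[0,0,0],1],[[-0.1,0,-0.8],[0,0,0],1],[[-0.2,0,-0.8],[0,0,0],1],[[-0.3,0,-0.7],[0,0,0],1]]'
python3 - <<'E'
from h import *
wind(6,5,.094)
pose([0,0,0],128.7)
E
```

```text
time_s: 12.45
eef_pos: [0.5643, 0.1099, 0.3037]
eef_rot: [0.648, -0.628, 0.311, -0.298]
wrist_force: [3.3, 1.4, -2.4]
opening: 0.26
theta -65.4 r 0.0942 z 0.3037 F [ 3.3  1.4 -2.4] resist 3.6 radial 0.1 t 12.45 q6 0.86
[[-0.3, -0.8], [-0.3, -0.8], [-0.4, -0.7], [-0.4, -0.7], [-0.5, -0.7], [-0.5, -0.6]]
t 12.45 pos [0.5643 0.1099 0.3037] F [ 3.3  1.4 -2.4] open 22.2 jaw -51.0 q6 0.86
shift [-26.06  30.19 -51.35] rotvec [-0.018  0.004 -0.028]
```

```bash
python3 -m jog '[[[-0.3,0,-0.8],[-0.004,0,-0.006],1],[[-0.3,0,-0.8],[-0.004,0,-0.006],1],[[-0.4,0,-0.7],[-0.004,0,-0.006],1],[[-0.4,0,-0.7],[-0.004,0,-0.006],1],[[-0.5,0,-0.7],[0,0,0],1]]'
python3 - <<'E'
from h import *
wind(6,5,.0945)
E
```

```text
time_s: 12.87
eef_pos: [0.526, 0.1009, 0.3054]
eef_rot: [0.643, -0.632, 0.304, -0.307]
wrist_force: [3.5, 5.1, -3.3]
opening: 0.267
theta -89.5 r 0.0946 z 0.3054 F [ 3.5  5.1 -3.3] resist 3.5 radial -5.0 t 12.87 q6 0.85
[[-0.5, -0.6], [-0.6, -0.6], [-0.6, -0.5], [-0.7, -0.5], [-0.7, -0.4], [-0.8, -0.3]]
```

```bash
python3 -m jog '[[[-0.5,0.07,-0.6],[0,0,0],1],[[-0.6,0.07,-0.6],[0,0,0],1],[[-0.6,0.03,-0.5],[0,0,0],1],[[-0.7,0.03,-0.5],[0,0,0],1]]'
python3 - <<'E'
from h import *
wind(6,5,.0945)
E
```

```text
time_s: 13.2
eef_pos: [0.4968, 0.1047, 0.3053]
eef_rot: [0.646, -0.629, 0.3, -0.312]
wrist_force: [6.1, 2.8, -1.6]
opening: 0.266
theta -107.3 r 0.0951 z 0.3053 F [ 6.1  2.8 -1.6] resist 4.9 radial -4.5 t 13.2 q6 0.86
[[-0.7, -0.4], [-0.7, -0.4], [-0.8, -0.3], [-0.8, -0.2], [-0.8, -0.2], [-0.8, -0.1]]
```

```bash
python3 -m jog '[[[-0.65,0.05,-0.4],[0,0,0],1],[[-0.7,0.05,-0.35],[0,0,0],1],[[-0.75,0.03,-0.25],[0,0,0],1]]'
python3 - <<'E'
from h import *
wind(6,5,.0945)
E
```

```text
time_s: 13.45
eef_pos: [0.4781, 0.1126, 0.3051]
eef_rot: [0.646, -0.628, 0.298, -0.316]
wrist_force: [3.9, -2.0, -0.8]
opening: 0.263
theta -119.5 r 0.0953 z 0.3051 F [ 3.9 -2.  -0.8] resist 4.4 radial -0.2 t 13.45 q6 0.88
[[-0.8, -0.2], [-0.8, -0.2], [-0.8, -0.1], [-0.8, -0.1], [-0.8, 0.0], [-0.8, 0.1]]
```

```bash
python3 -m jog '[[[-0.8,0.03,-0.2],[0,0,0.005],1],[[-0.8,0.03,-0.2],[0,0,0.005],1],[[-0.8,0.03,-0.1],[0,0,0],1],[[-0.8,0.03,-0.1],[0,0,0],1]]'
python3 - <<'E'
from h import *
wind(6,5,.0945)
E
```

```text
time_s: 13.78
eef_pos: [0.4536, 0.1313, 0.3045]
eef_rot: [0.646, -0.626, 0.3, -0.317]
wrist_force: [5.0, -1.3, -1.4]
opening: 0.263
theta -138.1 r 0.0961 z 0.3045 F [ 5.  -1.3 -1.4] resist 4.4 radial -2.9 t 13.78 q6 0.92
[[-0.8, 0.1], [-0.8, 0.1], [-0.8, 0.1], [-0.8, 0.2], [-0.8, 0.3], [-0.8, 0.3]]
```

```bash
python3 -m jog '[[[-0.8,0.02,0.1],[0,0,0.005],1],[[-0.8,0.02,0.1],[0,0,0.005],1],[[-0.8,0.02,0.15],[0,0,0.005],1],[[-0.8,0.02,0.2],[0,0,0],1]]'
python3 - <<'E'
from h import *
wind(6,5,.0945)
E
```

```text
time_s: 14.12
eef_pos: [0.4363, 0.158, 0.3049]
eef_rot: [0.646, -0.626, 0.303, -0.314]
wrist_force: [6.2, -5.1, -1.3]
opening: 0.265
theta -157.1 r 0.0964 z 0.3049 F [ 6.2 -5.1 -1.3] resist 7.1 radial -3.8 t 14.12 q6 0.98
[[-0.7, 0.4], [-0.8, 0.3], [-0.7, 0.4], [-0.7, 0.4], [-0.7, 0.5], [-0.6, 0.6]]
```

Resistance is rising (7.1 N), so the teeth have met the ice. From here I take small steps.

```bash
python3 -m jog '[[[-0.65,0.02,0.3],[0,0,0],1],[[-0.65,0.02,0.3],[0,0,0],1]]'
python3 - <<'E'
from h import *
wind(6,4,.0945)
E
```

```text
time_s: 14.28
eef_pos: [0.4319, 0.1705, 0.305]
eef_rot: [0.643, -0.629, 0.303, -0.315]
wrist_force: [3.8, -7.5, -0.5]
opening: 0.265
theta -165.0 r 0.0965 z 0.305 F [ 3.8 -7.5 -0.5] resist 8.3 radial -1.7 t 14.28 q6 1.02
[[-0.5, 0.5], [-0.6, 0.3], [-0.6, 0.4], [-0.5, 0.4], [-0.5, 0.4], [-0.5, 0.5]]
```

```bash
python3 -m jog '[[[-0.5,0.02,0.35],[0,0,0],1]]'
python3 -c "
from h import *
wind(1,4,.0945)"
python3 -m jog '[[[0,0,0],[0,0,0],1],[[0,0,0],[0,0,0],1],[[0,0,0],[0,0,0],1]]'
python3 -c "
from h import *
wind(1,4,.0945)"
```

```text
time_s: 14.37
eef_pos: [0.4306, 0.1758, 0.3049]
eef_rot: [0.642, -0.63, 0.302, -0.316]
wrist_force: [-1.4, -8.7, 1.4]
opening: 0.262
theta -168.2 r 0.0965 z 0.3049 F [-1.4 -8.7  1.4] resist 8.3 radial 3.1 t 14.37 q6 1.03
[[-0.5, 0.5]]
time_s: 14.62
eef_pos: [0.4305, 0.1756, 0.3053]
eef_rot: [0.641, -0.631, 0.3, -0.317]
wrist_force: [4.4, -3.0, -0.9]
opening: 0.265
theta -168.1 r 0.0966 z 0.3053 F [ 4.4 -3.  -0.9] resist 3.9 radial -3.6 t 14.62 q6 1.04
[[-0.5, 0.5]]
```

```bash
python3 -m jog '[[[-0.6,0.02,0.5],[0,0,0],1],[[-0.25,0.02,0.2],[0,0,0],1]]'
python3 -c "
from h import *
wind(1,4,.0945)"
python3 -m jog '[[[0,0,0],[0,0,0],1],[[0,0,0],[0,0,0],1],[[0,0,0],[0,0,0],1]]'
python3 -c "
from h import *
wind(1,4,.0945);pose([.4309,.1754,.4],128.7);print(ctrl.get_obs()['eef_pos'])"
```

```text
time_s: 14.78
eef_pos: [0.429, 0.1842, 0.3048]
eef_rot: [0.638, -0.634, 0.301, -0.317]
wrist_force: [2.1, -8.9, 1.6]
opening: 0.265
theta -173.3 r 0.0967 z 0.3048 F [ 2.1 -8.9  1.6] resist 9.1 radial -1.1 t 14.78 q6 1.06
[[-0.4, 0.6]]
time_s: 15.03
eef_pos: [0.4292, 0.1829, 0.3053]
eef_rot: [0.636, -0.636, 0.299, -0.319]
wrist_force: [5.8, -3.7, -2.1]
opening: 0.263
theta -172.5 r 0.0967 z 0.3053 F [ 5.8 -3.7 -2.1] resist 4.4 radial -5.2 t 15.03 q6 1.07
[[-0.4, 0.5]]
t 15.03 pos [0.4292 0.1829 0.3053] F [ 5.8 -3.7 -2.1] open 22.5 jaw -51.8 q6 1.07
shift [ 0.94 -9.45 -0.21] rotvec [-0.013 -0.009  0.026]
[0.42920578 0.1829342  0.30529788]
```

The winding is done: 9.1 N while moving and 4.4 N with the hand stopped, which is firm and well short of cracking. I release the knob, rise, and turn to hold the hub.

```bash
python3 -m jog '[[[0,0,0],[0,0,0],4],[[0,0,0],[0,0,0],6],[[0,0,0],[0,0,0],6.5],[[0,-1,0],[-0.01,0,0.02],6.5],[[0,-2.5,0],[0,0.1,0],6.5],[[0,-3,0],[0,0.11,0],6.5],[[0,-2.5,0],[0,0.11,0],6.5],[[0,-1,0],[0,0.11,0],6.5],[[0,0,0],[0,0.11,0],6.5],[[0,0,0],[0,0,0],6.5],[[0,0,0],[0,0,0],6.5]]'
python3 - <<'E'
from h import *
c=shot('wrist','w5.png');w=cloud(c);p=w.reshape(-1,3);s=np.array([.523,.195])
h=p[(np.hypot(*(p[:,:2]-s).T)<.028)&(p[:,2]>.312)&(p[:,2]<.322)]
if len(h): print('hub',len(h),np.median(h[:,2]),cv2.minAreaRect(h[:,:2].astype('f4')*1000))
pose([.523,.195,.40],97.3)
t=shot('top');w=cloud(t);p=w.reshape(-1,3)
h=p[(np.hypot(*(p[:,:2]-s).T)<.03)&(p[:,2]>.308)&(p[:,2]<.325)]
print('top hub',len(h),cv2.minAreaRect(h[:,:2].astype('f4')*1000) if len(h) else '')
E
```

```text
time_s: 15.95
eef_pos: [0.4205, 0.188, 0.4072]
eef_rot: [-0.524, 0.529, -0.476, 0.468]
wrist_force: [-0.3, -0.6, -0.3]
opening: 0.767
hub 2425 0.31609789236753855 ((521.9395141601562, 195.01651000976562), (30.169870376586914, 29.995689392089844), 14.075180053710938)
t 16.0 pos [0.4204 0.188  0.4069] F [-0.2 -0.4 -0.1] open 65.0 jaw -83.7 q6 1.62
shift [ 0.43  0.56 10.28] rotvec [ 0.013 -0.017 -0.003]
top hub 181 ((520.665771484375, 195.13510131835938), (32.02907943725586, 29.749988555908203), 13.59938907623291)
```

```bash
python3 -m jog '[[[0.1,0,2.5],[0.01,-0.04,0],6.5],[[0.1,0,2.8],[0,-0.05,0],6.5],[[0.2,0,2.8],[0,-0.045,0],6.5],[[0.2,0,1.8],[0,0,0],6.5],[[0,0,0],[0,0,0],6.5],[[0,0,0],[0,0,0],6.5]]'
python3 - <<'E'
from h import *
pose([.5225,.195,.2864],104)
t=shot('top','top2.png');w=cloud(t);p=w.reshape(-1,3)
s=np.array([.5215,.195])
k=p[(np.hypot(*(p[:,:2]-s).T)<.12)&(np.hypot(*(p[:,:2]-s).T)>.07)&(p[:,2]>.33)&(p[:,2]<.345)]
if len(k): v=np.median(k[:,:2],0)-s;print('knob',len(k),np.median(k,0),np.degrees(np.arctan2(v[1],v[0])))
E
```

```text
time_s: 16.55
eef_pos: [0.5199, 0.2004, 0.4012]
eef_rot: [-0.56, 0.564, -0.433, 0.425]
wrist_force: [-0.4, 0.6, -0.5]
opening: 0.761
t 16.55 pos [0.5199 0.2004 0.4012] F [-0.4  0.6 -0.5] open 65.0 jaw -74.7 q6 1.46
shift [ 0.65 11.47  0.23] rotvec [ 0.011  0.023 -0.005]
knob 99 [0.42823788 0.1713519  0.33761151] -165.7716234559914
```

```bash
python3 -m jog '[[[0.6,1.5,0.2],[0.01,0.022,-0.004],6.5],[[0,2.2,0],[0,0,0],6.5],[[0,2.2,0],[0,0,0],6.5],[[0,2,0],[0,0,0],6.5],[[0,1.2,0],[0,0,0],6.5],[[0,0.5,0],[0,0,0],6.5],[[0,0,0],[0,0,0],6.5],[[0,0,0],[0,0,0],6.5]]'
python3 - <<'E'
from h import *
pose([.5225,.195,.2864],104.1)
E
```

```text
time_s: 17.27
eef_pos: [0.517, 0.1953, 0.3033]
eef_rot: [0.559, -0.558, 0.434, -0.433]
wrist_force: [-0.5, -0.0, 0.3]
opening: 0.761
t 17.27 pos [0.517  0.1953 0.3033] F [-0.5 -0.   0.3] open 65.0 jaw -75.6 q6 1.47
shift [0.16 1.69 0.53] rotvec [-0.     0.005 -0.001]
```

```bash
python3 -m jog '[[[0.1,0.8,0.5],[0,0.005,0],6.5],[[0,0.7,0],[0,0,0],6.5],[[0,0.2,0],[0,0,0],6.5],[[0,0,0],[0,0,0],6.5],[[0,0,0],[0,0,0],5]]'
python3 - <<'E'
from h import *
pose([.5225,.195,.2864],104.1)
E
```

```text
time_s: 17.68
eef_pos: [0.5244, 0.196, 0.2886]
eef_rot: [0.56, -0.555, 0.434, -0.436]
wrist_force: [0.3, 0.3, 0.7]
opening: 0.64
t 17.68 pos [0.5244 0.196  0.2886] F [0.3 0.3 0.7] open 54.6 jaw -75.9 q6 1.47
shift [ 0.05  0.22 -0.21] rotvec [-0.007 -0.    -0.001]
```

Good: the hand is over the hub. I close and lift straight off, carefully at first.

```bash
python3 -m jog '[[[0.03,0.1,-0.2],[-0.006,0,0],4],[[0,0,0],[0,0,0],2.5],[[0,0,0],[0,0,0],1.5],[[0,0,0],[0,0,0],1],[[0,0,0],[0,0,0],1],[[0,0,0],[0,0,0],1]]'; python3 -m jog '[[[0,-0.4,0],[0,0,0],1],[[0,-0.6,0],[0,0,0],1]]'; python3 -m jog '[[[0,-0.8,0],[0,0,0],1],[[0,-1,0],[0,0,0],1]]'
```

```text
time_s: 18.18
eef_pos: [0.5227, 0.1953, 0.2881]
eef_rot: [0.558, -0.557, 0.435, -0.435]
wrist_force: [-0.3, 0.4, 0.0]
opening: 0.339
time_s: 18.35
eef_pos: [0.5224, 0.1952, 0.2926]
eef_rot: [-0.557, 0.558, -0.436, 0.434]
wrist_force: [8.3, 2.5, -17.8]
opening: 0.34
time_s: 18.52
eef_pos: [0.5223, 0.1952, 0.3048]
eef_rot: [-0.556, 0.559, -0.437, 0.433]
wrist_force: [3.8, 0.6, -8.5]
opening: 0.341
```

```bash
python3 -m jog '[[[0,-1.5,0],[0,0,0],1],[[0,-2,0],[0,0,0],1],[[0,-2,0],[0,0,0],1],[[0,-1.5,0],[0,0,0],1],[[1.5,-0.5,-0.3],[0,0,0],1],[[3,0,-0.7],[0,0,0],1],[[3.5,0,-0.8],[0,0,0],1],[[3.5,0,-0.8],[0,0,0],1],[[3.5,0,-0.8],[0,0,0],1],[[3.5,0,-0.8],[0,0,0],1],[[3.5,0,-0.8],[0,0,0],1],[[3.5,0.5,-0.8],[0,0,0],1]]'
python3 - <<'E'
from h import *
pose([.54,-.21,.15],104.1)
E
```

```text
time_s: 19.52
eef_pos: [0.5274, -0.0689, 0.3755]
eef_rot: [-0.558, 0.562, -0.436, 0.427]
wrist_force: [0.7, -0.9, -2.3]
opening: 0.339
t 19.52 pos [ 0.5274 -0.0689  0.3755] F [ 0.7 -0.9 -2.3] open 29.0 jaw -75.2 q6 0.96
shift [14.1  22.49 -2.13] rotvec [ 0.012  0.012 -0.006]
```

```bash
python3 -m jog '[[[3,1,-0.4],[0.006,0.012,-0.003],1],[[2.8,2,-0.5],[0.006,0,-0.003],1],[[2.5,2.2,-0.5],[0,0,0],1],[[1.8,2.5,-0.4],[0,0,0],1],[[1,2.8,-0.3],[0,0,0],1],[[0,3,0],[0,0,0],1],[[0,3,0],[0,0,0],1],[[0,2.2,0],[0,0,0],1],[[0,1,0],[0,0,0],1],[[0,0,0],[0,0,0],1],[[0,0,0],[0,0,0],1]]'
python3 - <<'E'
from h import *
pose([.54,-.21,.015],104.1)
c=shot('wrist','w6.png');t=shot('top','top3.png')
cv2.imwrite('pics/crop4.png',np.hstack([cv2.resize(c['frame'][:,:,::-1],(400,300)),cv2.resize(t['frame'][140:290,290:440,::-1],(300,300),interpolation=2)]))
E
```

```text
time_s: 20.43
eef_pos: [0.5306, -0.1976, 0.1687]
eef_rot: [-0.554, 0.555, -0.44, 0.439]
wrist_force: [0.5, -0.2, -2.7]
opening: 0.338
t 20.43 pos [ 0.5306 -0.1976  0.1687] F [ 0.5 -0.2 -2.7] open 28.8 jaw -76.8 q6 0.77
shift [ 1.43 15.36  0.66] rotvec [ 0.002 -0.015 -0.   ]
```

View pics/crop4.png

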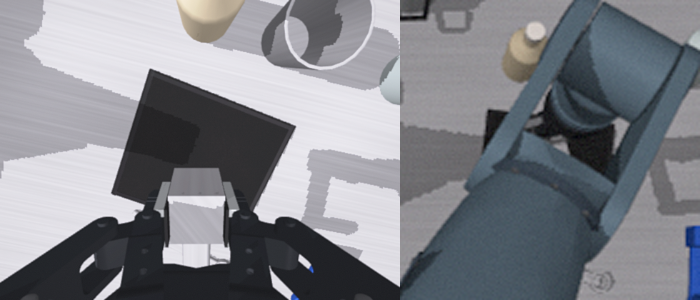

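The wrist view shows the crank held above the mat, which is clear, with the bottle and tumbler well behind it. I go down.

```bash
python3 -m jog '[[[0.5,1.5,0.6],[0,-0.012,0],1],[[0.3,2.2,0.6],[0,0,0],1],[[0,2.3,0],[0,0,0],1],[[0,2.3,0],[0,0,0],1],[[0,2.2,0],[0,0,0],1],[[0,1.5,0],[0,0,0],1],[[0,0.8,0],[0,0,0],1],[[0,0,0],[0,0,0],1],[[0,0,0],[0,0,0],1]]'
python3 - <<'E'
from h import *
pose([.545,-.205,.015],104.1)
E
```

```text
time_s: 21.28
eef_pos: [0.5618, -0.2108, 0.0582]
eef_rot: [0.559, -0.557, 0.421, -0.448]
wrist_force: [-0.3, -0.3, -2.1]
opening: 0.339
t 21.28 pos [ 0.5618 -0.2108  0.0582] F [-0.3 -0.3 -2.1] open 29.0 jaw -75.9 q6 0.77
shift [-1.09  4.25 -1.6 ] rotvec [-0.026  0.001  0.028]
```

```bash
python3 -m jog '[[[-0.6,0.5,-0.8],[-0.013,0,0.014],1],[[-0.5,1,-0.8],[-0.013,0,0.014],1],[[0,0.8,0],[0,0,0],1],[[0,0,0],[0,0,0],1],[[0,0,0],[0,0,0],1]]'
python3 - <<'E'
from h import *
pose([.545,-.205,.015],104.1)
E
```

```text
time_s: 21.7
eef_pos: [0.5453, -0.2054, 0.0381]
eef_rot: [0.558, -0.558, 0.433, -0.436]
wrist_force: [0.3, 0.1, -2.5]
opening: 0.342
t 21.7 pos [ 0.5453 -0.2054  0.0381] F [ 0.3  0.1 -2.5] open 29.2 jaw -75.8 q6 0.76
shift [-0.06  2.31 -0.03] rotvec [-0.003  0.002  0.003]
```

```bash
python3 -m jog '[[[0,0.5,0],[0,0,0.003],1],[[0,0.5,0],[-0.003,0,0],1],[[0,0.5,0],[0,0,0],1],[[0,0.3,0],[0,0,0],1],[[0,0,0],[0,0,0],1]]'
python3 - <<'E'
from h import *
pose([.545,-.205,.015],104.1)
E
```

```text
time_s: 22.12
eef_pos: [0.5459, -0.2059, 0.0186]
eef_rot: [-0.558, 0.558, -0.434, 0.435]
wrist_force: [-0.1, 0.5, -3.0]
opening: 0.342
t 22.12 pos [ 0.5459 -0.2059  0.0186] F [-0.1  0.5 -3. ] open 29.2 jaw -75.8 q6 0.76
shift [-0.1   0.36 -0.06] rotvec [-0.     0.001  0.001]
```

```bash
python3 -m jog '[[[0,0.2,0],[0,0,0],1],[[0,0.15,0],[0,0,0],1],[[0,0.1,0],[0,0,0],1]]'; python3 -m jog '[[[0,0.1,0],[0,0,0],1],[[0,0.1,0],[0,0,0],1]]'
```

```text
time_s: 22.37
eef_pos: [0.5464, -0.206, 0.015]
eef_rot: [-0.558, 0.558, -0.434, 0.435]
wrist_force: [-5.2, 3.0, 11.7]
opening: 0.343
time_s: 22.53
eef_pos: [0.5464, -0.206, 0.015]
eef_rot: [-0.558, 0.558, -0.434, 0.434]
wrist_force: [-2.5, 1.2, 6.4]
opening: 0.338
```

It is down at the expected 0.015. I open, rise, and back off.

```bash
python3 -m jog '[[[0,0,0],[0,0,0],4],[[0,0,0],[0,0,0],6],[[0,0,0],[0,0,0],6.5],[[0,0,0],[0,0,0],6.5],[[0,-0.5,0],[0,0,0],6.5],[[0,-2,0],[0,0,0],6.5],[[0,-3,0],[0,0,0],6.5],[[0,-3.5,0],[0,0,0],6.5],[[0,-3.5,0],[0,0,0],6.5],[[0,-3.5,0],[0,0,0],6.5],[[0,-3.5,-1],[0,0,0],6.5],[[0,-3,-2],[0,0,0],6.5]]'; python3 -m jog '[[[-3,-1,-1],[0,0,0],6.5],[[-3.5,-1,-1],[0,0,0],6.5],[[-3.5,-1,-1],[0,0,0],6.5],[[-3.5,0,-1],[0,0,0],6.5],[[-3.5,0,-1],[0,0,0],6.5],[[-3,0,0],[0,0,0],6.5],[[0,0,0],[0,0,0],6.5],[[0,0,0],[0,0,0],6.5],[[0,0,0],[0,0,0],6.5]]'
python3 - <<'E'
from h import *
t=shot('top','top4.png');s=shot('scene','scene4.png');w=cloud(t);p=w[185:270,320:405].reshape(-1,3)
k=p[(p[:,2]>.056)&(p[:,2]<.08)];h=p[(p[:,2]>.038)&(p[:,2]<.05)&(p[:,0]>.5)];print('knob',len(k),np.median(k,0),'hub',len(h),np.median(h,0),cv2.minAreaRect(h[:,:2].astype('f4')*1000) if len(h) else '')
ws=cloud(s);col=ws[176:192,324];print('plate/ice col',col[:,2].round(3))
cv2.imwrite('pics/final.png',np.vstack([np.hstack([cv2.resize(t['frame'][150:290,180:460,::-1],(560,280),interpolation=2)]),cv2.resize(s['frame'][130:350,150:430,::-1],(560,320)[:2],interpolation=2)]))
E
```

```text
time_s: 23.53
eef_pos: [0.5151, -0.2106, 0.244]
eef_rot: [-0.558, 0.559, -0.438, 0.43]
wrist_force: [-0.2, -0.7, 0.6]
opening: 0.761
time_s: 24.28
eef_pos: [0.4152, -0.027, 0.2903]
eef_rot: [0.558, -0.556, 0.429, -0.441]
wrist_force: [0.2, 0.9, -0.3]
opening: 0.759
knob 56 [ 0.45180683 -0.22708     0.06486786] hub 102 [ 0.54373296 -0.20528006  0.04431835] ((544.1454467773438, -205.03167724609375), (30.386165618896484, 29.891979217529297), 15.605783462524414)
plate/ice col [0.209 0.207 0.2   0.198 0.198 0.196 0.196 0.199 0.197 0.196 0.188 0.189
 0.186 0.183 0.179 0.177]
```

View pics/final.png

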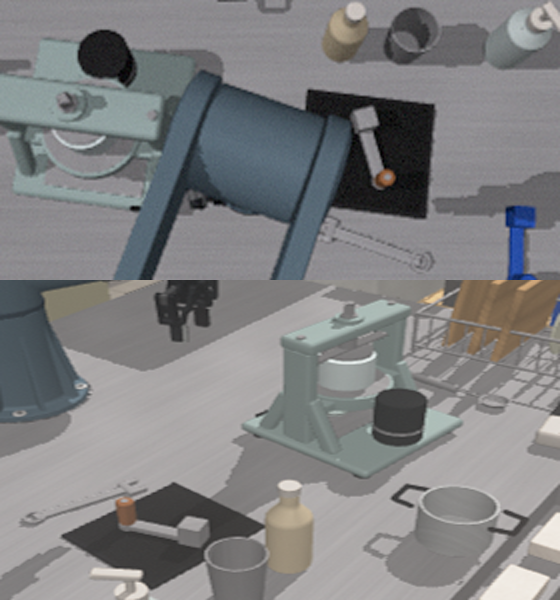

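The final view shows the crank flat on the mat, with its hub at (365,118) and knob at (385,178) in the upper part. The spindle is bare, the plate is on the ice, and the other objects appear unmoved.

```bash
python3 -c "
from bench import ctrl
print(ctrl.hand_in())"
```

```text
the job is handed in; nothing more can be done
None
```

I fitted the steel crank, wound it until the plate gripped the ice, lifted it off and laid it flat on the mat, then handed in at about 24 s of the 72 s allowed.

- **Fit:** the crank went fully home on the spindle with about 8 N of contact. The hub top read 0.316 m, against 0.317 m expected.
- **Winding:** I turned it clockwise about 205–210°. Resistance at the knob was 3.5–4.5 N while free and 9.1 N at the end. It read 4.4 N with the hand stopped, which is in the tight range.
- **Lift-off:** the crank bound slightly on the spindle at first, about 18 N, then came free.
- **Putting down:** it touched the mat with about 12 N. It lies flat, with the hub top at 44 mm and the knob top at 65 mm. In the last pictures the robot was clear and the other objects looked unmoved.

**Checks that disagreed:**
- After I let go, the crank's angle measured about 6° less than the hand's path suggested. Socket play and a small error in my circle centre could explain it.
- The scene camera showed the plate coming down about 8–9 mm over the last part of the winding, where about 12 mm was expected. That camera reading was rough.

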